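# Hold a bisque tile home on the edge gauge

### The job

Check the rectangular tile from the batten on the tile edge gauge: swing the gauge's side arm in by its knob until it stands square to the two studs, on the long mark; then lay the tile flat on the gauge's strips, its long side along the arm, and push its short end in against the dial's sprung plunger until it meets both studs. Finish while still holding the tile home against the studs, so that I can read the dial; do not let go, do not ram the studs, and leave the other pieces where they are.

Things in the scene. Friction and masses are not known exactly. Their poses are not given: they have to be found in the camera images.
- gauge: Tile edge gauge, fixed: grey base plate 250 mm (its x) by 180 mm (its y, -70 to +110 mm), top 15 mm above the table. Origin at table level; +x = direction a tile is pushed home (to studs and dial), +y left, z up. Two steel support strips along x at y = -18 and +18 mm, 8 mm wide, x = -97 to +28 mm; their tops, on which the tile lies, are 27 mm above the table.
- studs: The hard stop: two upright steel studs of 12 mm diameter fixed on the gauge, rising 39 mm above the table, centred at x = 36 mm, y = -20 and +20 mm in the gauge's frame, so their tile side is at x = 30 mm. Same origin and axes as the gauge.
- plunger (a joint): Dial gauge plunger, 10 mm tip between the studs (gauge y = 0, axis 31.5 mm above the table). 0 = out, tip 8 mm proud of the studs at gauge x = 22 mm; grows as it is pushed in along +x (m); about 0.008 when a tile touches the studs. Sprung: 3 N at 0, 5 N at 8 mm; it pushes the tile back out when let go.
- side_arm (a joint): Angle of the side arm (rad): 0 = square to the stud line, parallel to gauge x, over the long white mark on the plate; positive = free end swung out to the gauge's left (+y). Range -0.35 to 1.3, starts between 0.45 and 1.0. Stays where left; stiff, about 8 N at the knob. Marks are 15 degrees apart.
- fence_pivot (a point): On the side arm's pivot axis, at gauge x = 30, y = 40 mm, 61 mm above the table. The arm is a steel bar 20 mm wide reaching 60 mm from the pivot (towards gauge -x at 0), underside 25 mm and top 39 mm above the table; at 0 its tile side is at gauge y = 30 mm.
- fence_knob (a point): Middle height of the upright black knob on the side arm, 48 mm from the pivot: a round post 14 mm in diameter standing on the bar from 39 to 75 mm above the table; this point is 61 mm above the table. It turns with the arm.
- tile: The loose rectangular tile, pale unglazed fired clay, 120 mm (its x) by 60 mm (its y) by 9 mm thick, about 0.12 kg, lying flat across a wooden batten to the right of the gauge, its ends overhanging, underside 20 mm above the table. Origin at the centre of its underside. Either end may go first, either face up.
- tile_mid (a point): Middle of the tile, at mid-thickness (4.5 mm above its underside).
- seat (a point): Where tile_mid is when the tile is home: gauge x = -30 mm, y = 0, 31.5 mm above the table; axes as the gauge. Home, the tile covers gauge x = -90 to +30 mm and y = -30 to +30 mm.
- house_plaque: Bystander: house-shaped tile about 90 by 65 by 10 mm lying flat beyond the tile. Leave alone.
- hex_tile: Bystander: six-sided tile, 87 mm over its corners, 10 mm thick, on the left. Leave alone.
- stamp: Bystander: small dark wooden stamp, 44 mm foot, 60 mm high, on the left. Leave alone.
- bowl: Bystander: plastic bowl, 150 mm across, 70 mm high, at the far right. Leave alone.
- needle (a joint): Needle of the dial gauge (58 mm across, lying face up, centre at gauge x = 98 mm, top 47 mm above the table; its clamp block at x = 45 to 61 mm is 45 mm high). Angle in rad, clockwise from above, 0 = plunger out; turns 36 degrees for each mm that the plunger goes in.
- batten: Wooden drying batten under the tile, fixed: 36 mm (its x) by 150 mm (its y) by 20 mm high, origin at the centre of its underside. The tile lies with its length across it (within 8 degrees), its middle within 5 mm of the batten's centre line.
Things that resemble listed ones, but are neither listed nor needed, are in the scene too. What is shaped like the tile but purple or yellow is not meant.

How it is judged:
On the way, in this order (a step that is already met when the one before it is completed fails the run):
1. the side arm is set square (within 0.06 rad) while nothing presses the plunger yet (value of joint side_arm between -0.06 and 0.06 rad and value of joint plunger below 0.001 m), for 0.2 s.
2. the tile is pressed in against the plunger until it bears on the studs (value of joint plunger above 0.0065 m and contact force between tile and studs above 1.5 N), for 0.2 s.
At the end, for the whole second after the job is handed in: Held for the last second: arm square within 0.06 rad; plunger in over 6.5 mm; tile on the studs with over 1.5 N and held by the fingers with over 2 N; tile centre within 1.5 mm of home along the push, 4 mm sideways, 2 mm in height; straight within 0.04 rad, flat within 0.05 rad, still (all of step 2 and value of joint side_arm between -0.06 and 0.06 rad and contact force between the fingers and tile above 2 N and x of tile_mid in the frame of seat between -0.0015 and 0.003 m and y of tile_mid in the frame of seat between -0.004 and 0.004 m and z of tile_mid in the frame of seat between -0.003 and 0.002 m and angle between the x axis of tile and the x axis of gauge, either way round below 0.04 rad and angle between the z axis of tile and the z axis of gauge, either way round below 0.05 rad and linear speed of tile below 0.01 m/s); the arm keeps its last pose, push and grip.
It fails at once if the studs are rammed (over 40 N) (contact force between tile and studs above 40 N).
It fails at once if another piece is moved more than 30 mm (distance of any of house_plaque, hex_tile, stamp, bowl from where it was at the start of the episode above 0.03 m).
It also fails if it takes over 58 s, if anything falls off the work surface, if the arm or the gripper's body presses on something with over 40 N, if the wrist force passes 120 N, or if a joint passes its speed limit or range.

### The arm

A 6-joint arm with a two-finger parallel gripper is mounted at the origin on the work surface. World frame = base frame: x ahead of the robot, y to its left, z up, the work surface at z = 0. Lengths are in m, angles in rad, forces in N, time in s.
With the tool pointing down it reaches from about 0.4 to 0.925 m from the base axis. Payload 3.4 kg.
Tool frame: the origin (TCP) lies between the finger pads; the fingertips stand 22 mm ahead of it and the grasp point (between the pads) lies 3 mm ahead of it; z points along the fingers, y is the line along which they close (so a half turn about z gives the same grasp; the last joint's range is limited). The gripper opens to 85 mm and grips with 20 to 120 N. Pads are 22 mm wide; open, the fingers measure 114 mm over their backs; the gripper's body (76 mm by 85 mm) begins 54 mm behind the grasp point. The pads swing forward as they close: fully open they stand 13 mm farther back than shut.
Start: joints at [1.04, 0.307, 1.506, -0, 1.328, -0.073], TCP at [0.254, 0.516, 0.253] pointing down, gripper open.
Joint ranges: [-3.12, 3.12], [-1.05, 2.28], [0.14, 2.33], [-1.42, 4.57], [0.1, 2.73], [-2.68, 2.68]. Speed limits (rad/s): [2.57, 2.57, 3.14, 3.14, 3.14, 3.14].

### API

Orientations are given as a rotation vector (axis times angle).
In Python, from workcell import status, eyes, ctrl gives the robot as it stands. The module is installed in compiled form; this text tells all that it offers.
- The arm moves only by the tool apply_moves, never from a script. Its arguments are lists of equal length, an entry for each row: "offset": the shift along the tool's x, y, z in mm, a list of three; "dr": the turn, a rotation vector about the tool's x, y, z in degrees, a list of three. In form: {"offset": [[x, y, z], ...], "dr": [[wx, wy, wz], ...]}. A call has 1 to 12 rows; each row is the pose to reach, as a shift and turn from the pose commanded when the call began, along the tool's axes at that moment; what a row does not reach only later rows make up. A row lasts 1/8 s, in which the tool goes at most 62.5 mm and 10.7 degrees, less where a joint would pass 70% of its speed; a pose out of reach is approached as far as the arm can. A call with a gripper value outside its range is refused whole. "jaw" is the opening, from 0 (shut) to 1 (fully open), set as the call begins (left out, the last holds). The fingers move at their own pace and stop on an object; "squeeze" is the grip in N (left out, the last holds). Time passes only in rows, so rows that repeat a pose let the fingers close. It gives the time, the measured TCP pose, the force, the opening and the grip force at its end, in the units of the state.
- status.read_state(): the state, without advancing time (a new reading comes with each control period).
- eyes.capture(name): name is "scene" or "side" or "wrist"; returns the picture (420x560x3 uint8, red, green, blue); there is no depth.
- eyes.get_calibration(name): a dict with "camera_matrix" (3x3 intrinsics, pixels), "rvec" (rotation vector, rad) and "tvec" (3), from world to camera coordinates, as OpenCV has them. Camera axes: x right, y down, z forward; pixel columns grow to the right and rows downward; lengths in m; the calibration is good to about 2 mm. A picture is of the moment at which its call begins: read the wrist's pose just before it. get_calibration takes no time and is no camera call; for the wrist camera it gives the pose at the moment of the call.
- ctrl.job_done(): hands the job in; it is judged then, once.
The state is a dict: "clock": time; "joint_pos": joint angles; "qvel": joint speeds; "effort": joint torques, N m; "ee_pos": TCP position; "ee_rot": TCP orientation; "ft_force": force on the tool from outside, world axes, zero at the start; "ft_torque": the same for the moment, N m; "finger_gap": finger opening in m; "finger_force": force on a finger pad.
Only numpy, scipy, OpenCV 4.12 (cv2) and the standard library are available. Lean on these libraries where they do the work, as an engineer would, in place of code of your own. Each camera call takes 0.05 s, during which the arm holds its last target. There are 200 camera calls.

## Working session

There is one attempt and no reset: what is moved stays moved. The work goes in short steps, Python scripts to look and compute and a tool call to move; the robot and the scene stay as the last step left them, time stands still between calls to the robot, and variables do not carry over. Pictures are saved under pics/ and viewed, at most 12 in all, crops included, and the job is handed in when it is done.

Besides the shell and the picture viewer there is one more tool, called after "Call:" by a JSON object that holds its "name" and its "arguments". apply_moves: Moves the arm, as the interface text tells. Its arguments: {"type":"object","properties":{"offset":{"type":"array","items":{"type":"array","items":{"type":"number"}}},"dr":{"type":"array","items":{"type":"array","items":{"type":"number"}}},"jaw":{"type":"number"},"squeeze":{"type":"number"}},"required":["offset","dr"]}

```bash
mkdir -p pics; cat > h.py <<'E'
import numpy as np, cv2, json
from workcell import status, eyes, ctrl
def cap(n,f):
    im=eyes.capture(n); cv2.imwrite(f'pics/{f}.png',im[:,:,::-1]); return im
def cal(n):
    c=eyes.get_calibration(n); return np.array(c['camera_matrix'],float),np.array(c['rvec'],float),np.array(c['tvec'],float)
def ray(n,px,z,c=None):
    K,r,t=c or cal(n); R=cv2.Rodrigues(r)[0]; o=-R.T@t
    p=np.atleast_2d(np.array(px,float)); d=np.c_[p,np.ones(len(p))]@np.linalg.inv(K).T@R
    return o+d*((z-o[2])/d[:,2])[:,None]
def proj(n,P,c=None):
    K,r,t=c or cal(n); return cv2.projectPoints(np.atleast_2d(np.array(P,float)),r,t,K,None)[0][:,0]
E
python3 - <<'E'
from h import *
s=status.read_state(); print({k:np.round(v,3) for k,v in s.items()})
ims=[cap('scene','s0'),cap('side','d0')]
for n in('scene','side'):
    K,r,t=cal(n); print(n,K[0,0],-cv2.Rodrigues(r)[0].T@t)
E
```

```text
{'clock': np.float64(0.0), 'joint_pos': array([ 1.04 ,  0.308,  1.508, -0.   ,  1.328, -0.073]), 'qvel': array([-0.001, -0.001,  0.001,  0.001,  0.001, -0.001]), 'effort': array([-0.0000e+00, -4.5756e+01, -2.5192e+01, -0.0000e+00,  1.3000e-02,
       -0.0000e+00]), 'ee_pos': array([0.254, 0.515, 0.252]), 'ee_rot': array([-7.130e-01, -3.059e+00,  3.000e-03]), 'ft_force': array([-0.395, -0.145,  0.023]), 'ft_torque': array([-0.045,  0.031,  0.028]), 'finger_force': np.float64(0.0), 'finger_gap': np.float64(0.086)}
scene 398.9577126292027 [0.96956015 0.57618942 0.84712983]
side 379.03736073960556 [-0.0055377  -0.61761464  0.56679165]
```

View pics/s0.png

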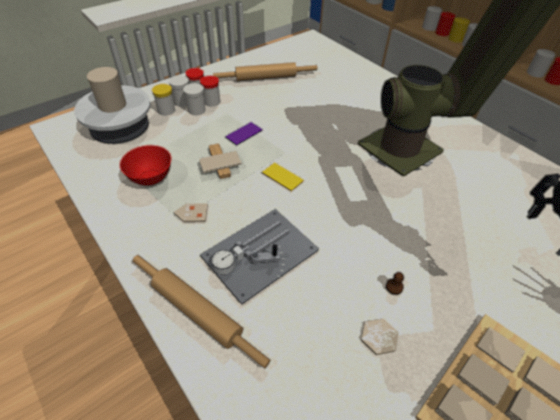

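View pics/d0.png

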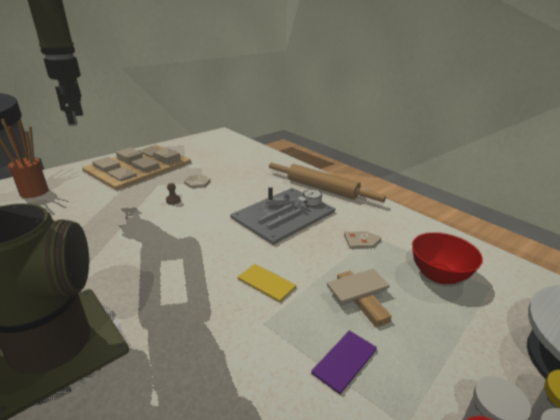

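The scene view shows the gauge at about (260,253), with its dial at (223,259) and the knob at about (275,250). Three pieces are tile-shaped: purple (244,133), yellow (283,176) and a pale one lying across the wooden batten (220,162). The pale one fits the description. In the side view it is at (358,286) and the gauge is at (283,213). I'll take rough positions first, then look with the wrist camera.

```bash
python3 - <<'E'
from h import *
s=cv2.imread('pics/s0.png'); d=cv2.imread('pics/d0.png')
a=cv2.resize(s[140:184,190:250],None,fx=6,fy=6,interpolation=2); b=cv2.resize(d[262:328,318:398],None,fx=5,fy=5,interpolation=2)
g=cv2.resize(s[205:305,190:330],None,fx=3,fy=3,interpolation=2)
C=np.zeros((600,800,3),np.uint8); C[:264,:360]=a; C[:330,370:770]=b; C[300:600,:420]=g[:300]
cv2.imwrite('pics/c1.png',C)
print('tile',ray('scene',[(220,162)],.029),ray('side',[(358,286)],.029))
# gauge quad
def quad(im,lo,hi,roi):
    x0,y0,x1,y1=roi; h=cv2.cvtColor(im,cv2.COLOR_BGR2HSV)[y0:y1,x0:x1]
    m=cv2.inRange(h,lo,hi); m=cv2.morphologyEx(m,cv2.MORPH_CLOSE,np.ones((9,9)))
    c=max(cv2.findContours(m,0,1)[0],key=cv2.contourArea); return c[:,0]+[x0,y0]
for n,im,roi in(('scene',s,(185,200,335,305)),('side',d,(222,180,345,248))):
    c=quad(im,(0,0,40),(180,70,135),roi); P=ray(n,c,.015)[:,:2].astype(np.float32)
    print(n,cv2.contourArea(c),cv2.minAreaRect(P))
E
```

```text
tile [[ 0.53712002 -0.26004506  0.029     ]] [[ 0.52453315 -0.27765023  0.029     ]]
scene 5667.0 ((0.634697675704956, 0.08384054154157639), (0.2564074397087097, 0.1901419460773468), 2.335822343826294)
side 3855.0 ((0.6510434746742249, 0.08474712073802948), (0.3577098548412323, 0.24846233427524567), 5.298109531402588)
```

View pics/c1.png

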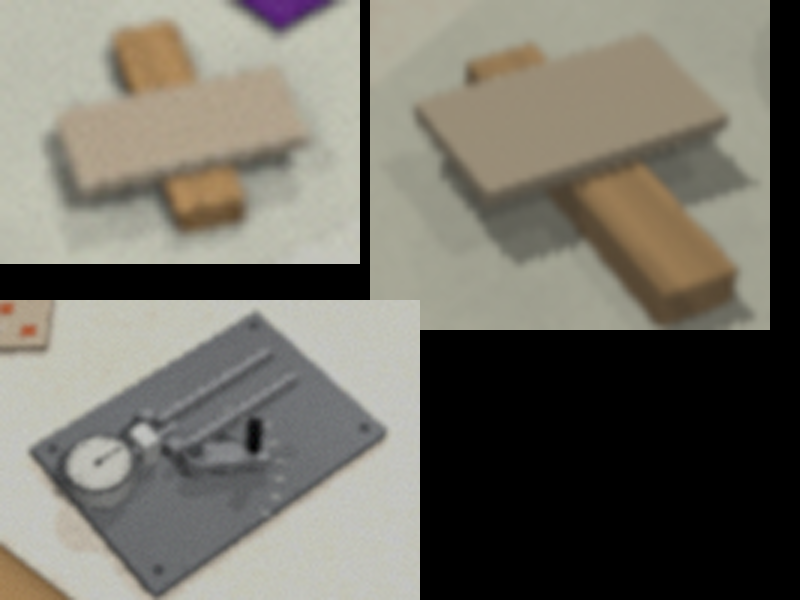

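The crop shows a pale, plain rectangular tile lying across the wooden batten, which confirms the target. The gauge crop shows the dial at the left, the two strips running to the upper right, and the black knob on the arm, which is swung out to the left (towards the viewer).

```bash
python3 - <<'E'
from h import *
T1=np.array([(57,117),(280,68),(308,135),(85,193)])/6+[190,140]
T2=np.array([(415,105),(650,33),(728,120),(488,195)])/5+[318,262]-[74,0]
for n,T in(('scene',T1),('side',T2)):
    P=ray(n,T,.029)[:,:2]; print(n,P.round(4).tolist(),'mean',P.mean(0).round(4),'lens',np.linalg.norm(np.roll(P,-1,0)-P,axis=1).round(4))
G=ray('scene',np.array([(258,313),(386,432),(155,596),(30,452)])/3+[190,105],.015)[:,:2]
print('gauge',G.round(4),G.mean(0),np.linalg.norm(np.roll(G,-1,0)-G,axis=1))
print('dial',ray('scene',[(190+98/3,105+462/3)],.047),'knobtop',ray('scene',[(274.7,245)],.075),'knobbase',ray('scene',[(274.4,256)],.039))
from scipy.spatial.transform import Rotation as R
s=status.read_state(); A=R.from_rotvec(s['ee_rot']).as_matrix(); K,r,t=cal('wrist'); Rc=cv2.Rodrigues(r)[0]
print('tool',A.round(3).tolist()); print('cam in tool',A.T@(-Rc.T@t-s['ee_pos']),(A.T@Rc.T).round(3).tolist(),K[0,0])
E
```

```text
scene [[0.5817, -0.3073], [0.4681, -0.272], [0.4858, -0.2194], [0.5994, -0.2492]] mean [ 0.5337 -0.262 ] lens [0.119  0.0555 0.1174 0.0607]
side [[0.4816, -0.229], [0.5976, -0.2645], [0.5757, -0.321], [0.4642, -0.2844]] mean [ 0.5298 -0.2747] lens [0.1214 0.0606 0.1173 0.0581]
gauge [[ 0.5096 -0.012 ]
 [ 0.5044  0.1631]
 [ 0.7505  0.1738]
 [ 0.7592 -0.0014]] [0.63091568 0.08088283] [0.17519302 0.2462948  0.17534256 0.24981453]
dial [[0.7284797  0.06211912 0.047     ]] knobtop [[0.61509514 0.12039727 0.075     ]] knobbase [[0.61951956 0.12559503 0.039     ]]
tool [[-0.897, 0.442, -0.001], [0.442, 0.897, -0.002], [0.0, -0.002, -1.0]]
cam in tool [ 8.48340512e-02 -4.53380167e-05 -1.21768258e-01] [[-0.0, -0.945, -0.327], [1.0, -0.0, 0.0], [-0.001, -0.327, 0.945]] 313.8457714549986
```

Call:
{"name": "apply_moves", "arguments": {"offset": [[-485,-202,0],[-485,-202,0],[-485,-202,0],[-485,-202,0],[-485,-202,0],[-485,-202,0],[-485,-202,0],[-485,-202,0],[-485,-202,0],[-485,-202,0],[-485,-202,0]], "dr": [[0,0,0],[0,0,0],[0,0,0],[0,0,0],[0,0,0],[0,0,0],[0,0,0],[0,0,0],[0,0,0],[0,0,0],[0,0,0]]}}

```text
clock: 1.48
ee_pos: [0.5988, 0.1211, 0.2529]
ee_rot: [-0.712, -3.058, -0.0]
ft_force: [-0.3, 0.1, -0.7]
finger_gap: 0.0854
finger_force: 0.0
```

```bash
python3 - <<'E'
from h import *
s=status.read_state(); print(s['clock'],s['ee_pos'],s['ee_rot'],np.abs(s['qvel']).max())
c=cal('wrist'); np.savez('w1.npz',*c); im=cap('wrist','w1')
E
python3 -c "
import cv2;i=cv2.imread('pics/w1.png');cv2.imwrite('pics/w1b.png',cv2.resize(i,(800,600),interpolation=2))"
```

```text
1.475 [0.5987806  0.12113271 0.2528722 ] [-7.11540281e-01 -3.05794945e+00 -2.94684118e-04] 0.017564222343975703
```

View pics/w1b.png

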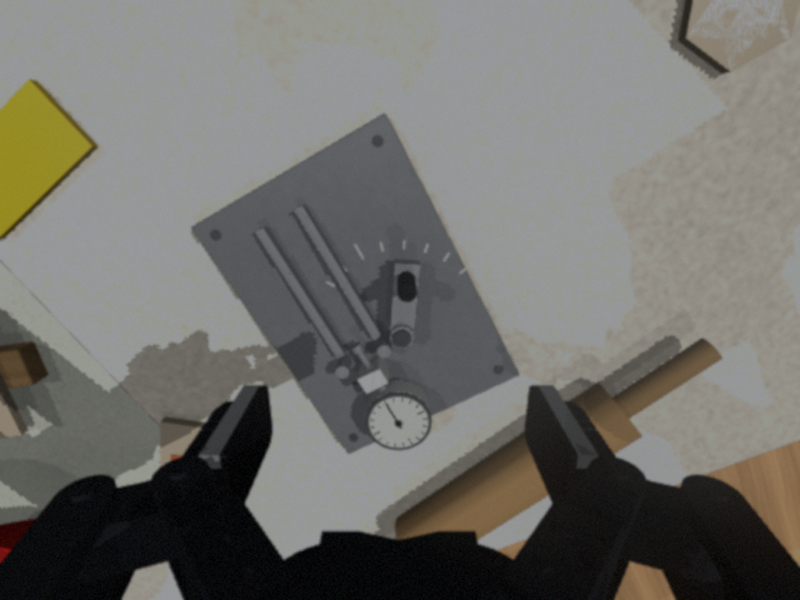

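The wrist view (800x600 copy) has the gauge plate corners at (384,114), (519,377), (349,453) and (193,228). The dial is at (399,422), the strips end at (262,232) and (300,210), the knob is at about (406,285), and the pivot is at about (401,335).

```bash
cat >> h.py <<'E'
def gauge_fit(im,c,roi=None):
    # outlines the plate in the wrist picture -> origin, ex
    pts=np.array([(384,114),(519,377),(349,453),(193,228)],float)*.7-.15
    g=cv2.cvtColor(im,cv2.COLOR_RGB2GRAY)
    q=cv2.cornerSubPix(g,pts.astype(np.float32).reshape(-1,1,2),(4,4),(-1,-1),(3,50,.01))[:,0]
    return q
E
python3 - <<'E'
from h import *
z=np.load('w1.npz'); c=tuple(z[k] for k in z.files); im=cv2.imread('pics/w1.png')[:,:,::-1].copy()
q=gauge_fit(im,c); print(q/.7)
P=ray('',q,.015,c)[:,:2]
# gauge coords of these corners: (-125,110)?,(125,110),(125,-70),(-125,-70)
g=np.array([(-125,110),(125,110),(125,-70),(-125,-70)])/1000
print(P.round(4).tolist(),np.linalg.norm(np.roll(P,-1,0)-P,axis=1).round(4))
gc,pc=g.mean(0),P.mean(0); H=(g-gc).T@(P-pc); th=np.arctan2(H[0,1]-H[1,0],H[0,0]+H[1,1])
R=np.array([[np.cos(th),-np.sin(th)],[np.sin(th),np.cos(th)]]); o=pc-R@gc
print('th',th,'o',o,'res mm',((g@R.T+o-P)*1e3).round(1).tolist())
np.savez('g.npz',o=o,th=th)
W=lambda x,y:o+R@np.array([x,y])
print('pivot',W(.03,.04),'dial',W(.098,0),ray('',[(399*.7,421*.7)],.047,c),'pivotpx',proj('',[[*W(.03,.04),.061]],c)/.7)
m=cv2.inRange(im[190-5:215,275:295],(0,0,0),(25,25,25)); ys,xs=np.nonzero(m); print('knob dark px',(xs.min()+275)/.7,(xs.max()+275)/.7,(ys.min()+185)/.7,(ys.max()+185)/.7)
for a in(.4,.45,.5,.55,.6,.65):
    k=W(.03-.048*np.cos(a),.04+.048*np.sin(a)); e=W(.03-.06*np.cos(a),.04+.06*np.sin(a)); print(a,k,(proj('',[[*k,.075],[*k,.039],[*e,.039]],c)/.7).round(1).tolist())
# fitted strips check
print(proj('',[[*W(-.097,.018),.027],[*W(-.097,-.018),.027],[*W(.036,.02),.039],[*W(.036,-.02),.039]],c)/.7)
E
```

```text
[[383.8963  112.16875]
 [518.861   374.3624 ]
 [347.81613 453.33426]
 [190.46252 226.73567]]
[[0.4992, 0.1584], [0.7487, 0.1688], [0.756, -0.0103], [0.5067, -0.0199]] [0.2497 0.1793 0.2495 0.1785]
th 0.04044554240560232 o [0.62846574 0.05428401] res mm [[-0.1, 0.7], [0.2, 0.4], [0.2, -0.3], [-0.3, -0.8]]
pivot [0.65682383 0.09546434] dial [0.7263856 0.0582466] [[0.72532097 0.05971422 0.047     ]] pivotpx [[401.461151   345.79108325]]Traceback (most recent call last):
  File "<stdin>", line 14, in <module>
    return umr_minimum(a, axis, None, out, keepdims, initial, where)
ValueError: zero-size array to reduction operation minimum which has no identity
```

```bash
python3 - <<'E'
from h import *
z=np.load('w1.npz'); c=tuple(z[k] for k in z.files); im=cv2.imread('pics/w1.png')[:,:,::-1].copy()
G=np.load('g.npz'); o=G['o'];th=float(G['th']); R=np.array([[np.cos(th),-np.sin(th)],[np.sin(th),np.cos(th)]])
W=lambda x,y:o+R@np.array([x,y])
sub=im[180:220,268:300].max(2); print(sub.min())
ys,xs=np.nonzero(sub<sub.min()+18); print('knob dark px',(xs.min()+268)/.7,(xs.max()+269)/.7,(ys.min()+180)/.7,(ys.max()+181)/.7)
for a in(.4,.45,.5,.55,.6,.65):
    k=W(.03-.048*np.cos(a),.04+.048*np.sin(a)); e=W(.03-.06*np.cos(a),.04+.06*np.sin(a)); print(a,k.round(4),(proj('',[[*k,.075],[*k,.039],[*e,.039]],c)/.7).round(1).tolist())
print(proj('',[[*W(-.097,.018),.027],[*W(-.097,-.018),.027],[*W(.036,.02),.039],[*W(.036,-.02),.039],[*W(.03,.04),.039]],c)/.7)
E
```

```text
26
knob dark px 398.5714285714286 415.7142857142857 272.8571428571429 300.0
0.4 [0.6119 0.1124] [[395.1, 292.7], [395.4, 278.0], [393.8, 263.2]]
0.45 [0.6128 0.1146] [[398.5, 292.4], [398.5, 277.8], [397.7, 262.9]]
0.5 [0.6138 0.1168] [[401.9, 292.4], [401.5, 277.8], [401.6, 262.9]]
0.55 [0.6149 0.1189] [[405.3, 292.4], [404.6, 277.8], [405.5, 263.0]]
0.6 [0.6161 0.1209] [[408.7, 292.7], [407.7, 278.1], [409.3, 263.2]]
0.65 [0.6175 0.1229] [[412.1, 293.1], [410.7, 278.4], [413.2, 263.7]]
[[297.24596515 206.99789401]
 [258.31230302 229.2762931 ]
 [383.42498018 350.69093638]
 [341.83871418 371.31039483]
 [401.26131611 334.21312566]]
```

Call:
{"name": "apply_moves", "arguments": {"offset": [[-15.5,6.5,60],[-15.5,6.5,110],[-15.5,6.5,150],[-15.5,6.5,178],[-15.5,6.5,178],[-15.5,6.5,178]], "dr": [[0,0,4.5],[0,0,4.5],[0,0,4.5],[0,0,4.5],[0,0,4.5],[0,0,4.5]]}}

```text
clock: 2.28
ee_pos: [0.6171, 0.1203, 0.0766]
ee_rot: [0.83, 3.028, 0.001]
ft_force: [-0.7, 0.6, 0.1]
finger_gap: 0.0854
finger_force: 0.0
```

Call:
{"name": "apply_moves", "arguments": {"offset": [[0,0,0],[0,0,0],[0,0,0],[0,0,0],[0,0,0],[0,0,0]], "dr": [[0,0,0],[0,0,0],[0,0,0],[0,0,0],[0,0,0],[0,0,0]], "jaw": 0, "squeeze": 30}}

```text
clock: 3.02
ee_pos: [0.6167, 0.119, 0.0757]
ee_rot: [0.832, 3.029, -0.0]
ft_force: [-0.7, -1.0, 5.6]
finger_gap: 0.013
finger_force: 29.3
```

```bash
python3 - <<'E'
from h import *
from scipy.spatial.transform import Rotation as Ro
s=status.read_state(); print(s['ee_pos'],s['finger_gap'],s['finger_force'],s['ft_force'])
A=Ro.from_rotvec(s['ee_rot']).as_matrix(); print(A.round(3).tolist())
G=np.load('g.npz'); o=G['o'];th=float(G['th']); R=np.array([[np.cos(th),-np.sin(th)],[np.sin(th),np.cos(th)]])
p=R.T@(s['ee_pos'][:2]-o)-[.03,.04]; print('rel pivot',p,np.hypot(*p),np.arctan2(p[1],-p[0]))
a0=np.arctan2(p[1],-p[0])
for a in np.linspace(a0,0,7)[1:]:
    t=o+R@(np.array([.03,.04])+.048*np.array([-np.cos(a),np.sin(a)])); d=np.r_[t-s['ee_pos'][:2],0]; print((A.T@d*1e3).round(1),np.degrees(a-a0))
E
```

```text
[0.61669825 0.11895433 0.07567665] 0.013024379706305982 29.252159893512726 [-0.7194186  -1.0188114   5.58467051]
[[-0.86, 0.511, 0.0], [0.511, 0.86, -0.0], [-0.0, -0.0, -1.0]]
rel pivot [-0.03914295  0.02509324] 0.04649560918117075 0.5700695454655171
[ 1.3 -4.6  0. ] -5.443763164019223
[ 0.6 -9.1  0. ] -10.887526328038446
[ -0.5 -13.5   0. ] -16.331289492057664
[ -2.  -17.8   0. ] -21.775052656076888
[ -4.  -21.9   0. ] -27.218815820096108
[ -6.3 -25.9   0. ] -32.66257898411533
```

Call:
{"name": "apply_moves", "arguments": {"offset": [[0.5,-4.6,0],[0.2,-9.1,0],[-0.8,-13.5,0],[-2.2,-17.8,0],[-4.1,-21.9,0],[-6.3,-25.9,0],[-6.3,-25.9,0],[-6.3,-25.9,0]], "dr": [[0,0,-5.4],[0,0,-10.9],[0,0,-16.3],[0,0,-21.8],[0,0,-27.2],[0,0,-32.7],[0,0,-32.7],[0,0,-32.7]]}}

```text
clock: 4.03
ee_pos: [0.6102, 0.0945, 0.0757]
ee_rot: [-0.051, 3.138, 0.002]
ft_force: [2.4, 2.8, 2.4]
finger_gap: 0.0128
finger_force: 29.3
```

```bash
python3 - <<'E'
from h import *
from scipy.spatial.transform import Rotation as Ro
s=status.read_state(); print(s['ee_pos'],s['finger_gap'],s['finger_force'],s['ft_force'])
A=Ro.from_rotvec(s['ee_rot']).as_matrix(); print(A.round(3).tolist())
G=np.load('g.npz'); o=G['o'];th=float(G['th']); R=np.array([[np.cos(th),-np.sin(th)],[np.sin(th),np.cos(th)]])
p=R.T@(s['ee_pos'][:2]-o)-[.03,.04]; print('rel pivot',p,np.hypot(*p),np.arctan2(p[1],-p[0]))
E
```

```text
[0.61023164 0.09448416 0.0757228 ] 0.012751840087721256 29.331400394439697 [2.38024841 2.75981295 2.35977502]
[[-0.999, -0.032, 0.003], [-0.032, 0.999, 0.001], [-0.003, 0.001, -1.0]]
rel pivot [-0.04659372  0.00090456] 0.04660249553352021 0.01941129659646882
```

Call:
{"name": "apply_moves", "arguments": {"offset": [[0,-1,0],[0,-1,0],[0,-1,0]], "dr": [[0,0,0],[0,0,0],[0,0,0]]}}

```text
clock: 4.4
ee_pos: [0.6102, 0.094, 0.0757]
ee_rot: [-0.052, 3.138, 0.003]
ft_force: [3.4, 5.3, 2.3]
finger_gap: 0.0126
finger_force: 29.4
```

Call:
{"name": "apply_moves", "arguments": {"offset": [[0,0,0],[0,0,0],[0,0,0],[0,0,0],[0,0,-60],[0,0,-120],[0,0,-170],[0,0,-170],[0,0,-170]], "dr": [[0,0,0],[0,0,0],[0,0,0],[0,0,0],[0,0,0],[0,0,0],[0,0,0],[0,0,0],[0,0,0]], "jaw": 1}}

```text
clock: 5.52
ee_pos: [0.6084, 0.0926, 0.245]
ee_rot: [0.054, -3.141, 0.0]
ft_force: [-0.5, 0.9, -0.6]
finger_gap: 0.0855
finger_force: 0.0
```

```bash
python3 - <<'E'
from h import *
s=status.read_state(); print(s['clock'],s['ee_pos'],s['ee_rot'])
c=cal('wrist'); np.savez('w2.npz',*c); im=cap('wrist','w2')
cv2.imwrite('pics/w2b.png',cv2.resize(im[:,:,::-1],(800,600),interpolation=2))
G=np.load('g.npz'); o=G['o'];th=float(G['th']); R=np.array([[np.cos(th),-np.sin(th)],[np.sin(th),np.cos(th)]])
W=lambda x,y,z:[*(o+R@np.array([x,y])),z]
print((proj('',[W(-.125,.11,.015),W(.125,.11,.015),W(.125,-.07,.015),W(-.125,-.07,.015),W(-.03,.03,.039),W(-.03,.05,.039),W(.03,.03,.039),W(.03,.05,.039),W(-.018,.04,.075)],c)/.7).round(1).tolist())
E
```

```text
5.525 [0.60835331 0.09259045 0.24503466] [ 5.38287425e-02 -3.14056193e+00  2.11098823e-04]
[[494.5, 109.2], [477.0, 407.1], [278.8, 408.2], [246.7, 110.9], [385.5, 245.7], [412.3, 245.5], [386.6, 320.5], [412.0, 320.3], [399.1, 274.7]]
```

View pics/w2b.png

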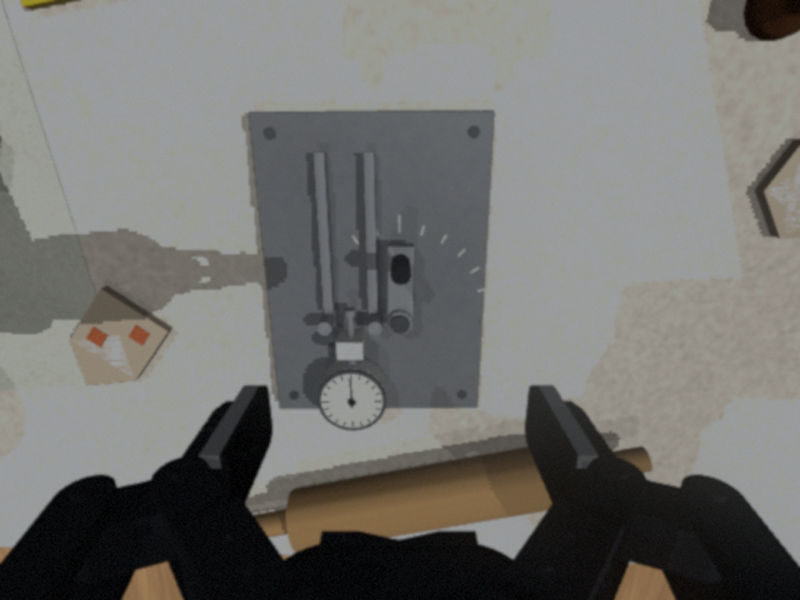

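The gauge now appears upright in the picture. The bar runs from (400,245) to the pivot at (400,322), pointing at the long mark at (399,222). I'll measure its angle, and the gauge pose again.

```bash
python3 - <<'E'
from h import *
z=np.load('w2.npz'); c=tuple(z[k] for k in z.files); im=cv2.imread('pics/w2.png'); g=cv2.cvtColor(im,6)
pts=np.array([(494,111),(477,407),(278.8,408),(249,112)],np.float32)*.7
q=cv2.cornerSubPix(g,pts.reshape(-1,1,2),(4,4),(-1,-1),(3,50,.01))[:,0]; print((q/.7).round(1).tolist())
P=ray('',q,.015,c)[:,:2]; ge=np.array([(-125,110),(125,110),(125,-70),(-125,-70)])/1000
gc,pc=ge.mean(0),P.mean(0); H=(ge-gc).T@(P-pc); th=np.arctan2(H[0,1]-H[1,0],H[0,0]+H[1,1])
R=np.array([[np.cos(th),-np.sin(th)],[np.sin(th),np.cos(th)]]); o=pc-R@gc
print('th',th,'o',o,((ge@R.T+o-P)*1e3).round(1).tolist()); np.savez('g2.npz',o=o,th=th)
f=cv2.GaussianBlur(g,(0,0),.8).astype(float); dx=np.gradient(f,axis=1)
def edge(rows,x0,x1,sgn,zz):
    pp=[]
    for r in rows:
        s=sgn*dx[r,x0:x1]; i=int(s.argmax()); i=min(max(i,1),len(s)-2); a,b,d=s[i-1:i+2]; k=.5*(a-d)/(a-2*b+d) if a-2*b+d else 0
        pp.append((x0+i+k,r))
    Q=((ray('',pp,zz,c)[:,:2]-o)@R); fit=np.polyfit(Q[:,0],Q[:,1],1); keep=abs(np.polyval(fit,Q[:,0])-Q[:,1])<.0015
    fit=np.polyfit(Q[keep,0],Q[keep,1],1); return np.arctan(fit[0]),np.polyval(fit,0)*1e3,keep.sum(),(Q[:,1]*1e3).round(1)
for n,a in dict(barL=(range(176,214,2),262,278,1,.039),barR=(range(176,214,2),281,297,-1,.039)).items(): print(n,edge(*a))
for n,a in dict(s18L=(range(112,190,4),243,256,1,.027),s18R=(range(112,190,4),255,270,-1,.027),sm18R=(range(112,190,4),221,238,-1,.027)).items(): print(n,edge(*a))
E
```

```text
[[493.70001220703125, 109.80000305175781], [476.70001220703125, 406.79998779296875], [278.8999938964844, 407.70001220703125], [247.8000030517578, 111.19999694824219]]
th 0.03957673046762953 o [0.62841174 0.05431951] [[-0.4, 0.7], [0.3, 0.2], [0.4, -0.2], [-0.3, -0.7]]
barL (np.float64(0.024894772426424447), np.float64(30.31547372384455), np.int64(14), array([31.3, 31.6, 30.7, 27.3, 26.9, 28.3, 28.3, 29.9, 30. , 30.3, 30.5,
       30.7, 30.7, 30.6, 30.7, 30.6, 30.6, 30.4, 30.3]))
barR (np.float64(-0.03622352921807155), np.float64(50.36352782618505), np.int64(19), array([50.7, 50.6, 50.8, 50.9, 51.1, 51.1, 51.5, 51.6, 51.7, 51.4, 50.7,
       49.9, 49.7, 49.6, 49.5, 49.5, 49.8, 50.1, 50.4]))
s18L (np.float64(-0.07794418923128622), np.float64(8.199500044993762), np.int64(10), array([14.5, 14.3, 14.3, 14.5, 14.5, 14.5, 14. , 14.5, 18.4, 13. ,  0.4,
        9.7,  8.4,  7.9,  4.5, 12.1,  9.6, 11.9,  8.9, 15.5]))
s18R (np.float64(0.0008961780408510236), np.float64(21.524663316880567), np.int64(19), array([21.6, 21.6, 21.5, 21.5, 21.3, 21.3, 21.2, 21.3, 21.3, 21.4, 21.4,
       21.6, 21.8, 23.9, 21.8, 21.8, 21.6, 21.3, 21.2, 21.5]))
sm18R (np.float64(0.0008464848864862196), np.float64(-14.500732754646556), np.int64(20), array([-14.5, -14.6, -14.7, -14.6, -14.4, -14.7, -14.6, -14.6, -14.3,
       -14.4, -14.7, -14.7, -14.5, -14.5, -14.6, -14.6, -14.6, -14.3,
       -14.4, -14.7]))
```

The gauge pose is confirmed: both views agree within 0.1 mm. The arm stands at about 0.02 rad. Next, the tile.

Call:
{"name": "apply_moves", "arguments": {"offset": [[128,-346,0],[128,-346,0],[128,-346,0],[128,-346,0],[128,-346,0],[128,-346,0],[128,-346,0],[128,-346,0],[128,-346,0],[128,-346,0]], "dr": [[0,0,10],[0,0,19.5],[0,0,19.5],[0,0,19.5],[0,0,19.5],[0,0,19.5],[0,0,19.5],[0,0,19.5],[0,0,19.5],[0,0,19.5]]}}

```text
clock: 6.82
ee_pos: [0.4933, -0.256, 0.245]
ee_rot: [-0.475, -3.105, -0.001]
ft_force: [1.5, -0.1, -0.6]
finger_gap: 0.0851
finger_force: 0.0
```

```bash
python3 - <<'E'
from h import *
s=status.read_state(); print(s['clock'],s['ee_pos'],s['ee_rot'])
c=cal('wrist'); np.savez('w3.npz',*c); im=cap('wrist','w3')
cv2.imwrite('pics/w3b.png',cv2.resize(im[:,:,::-1],(800,600),interpolation=2))
print(proj('',[[.5305,-.269,.029]],c)/.7)
E
```

```text
6.825 [ 0.49327003 -0.25603868  0.24504289] [-4.75237096e-01 -3.10489732e+00 -6.33716377e-04]
[[396.26821983 305.17498275]]
```

View pics/w3b.png

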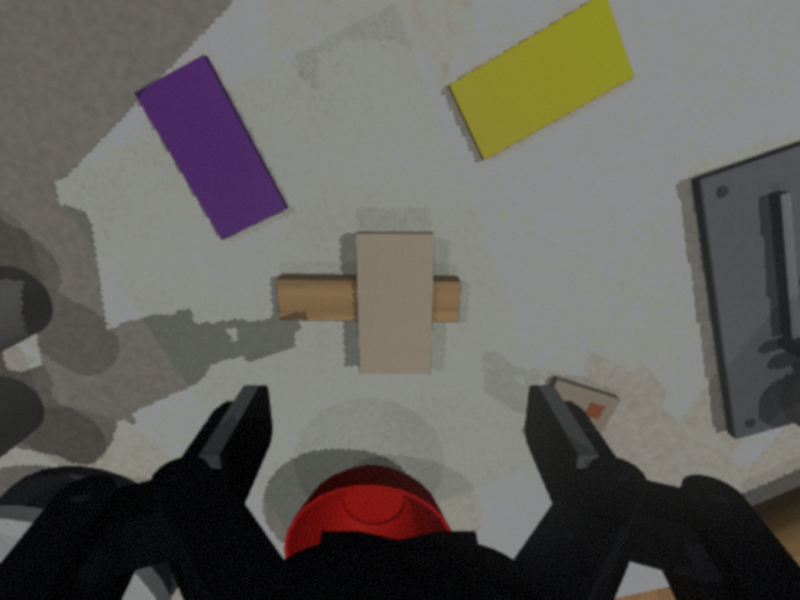

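The pale tile's corners are at (357,232), (433,232), (431,374) and (360,374) in the 800x600 copy, nearly straight with the tool. The batten is beneath it, the bowl (370,510) lies farther out, and the plaque is at (590,395).

```bash
python3 - <<'E'
from h import *
from scipy.spatial.transform import Rotation as Ro
z=np.load('w3.npz'); c=tuple(z[k] for k in z.files); g=cv2.cvtColor(cv2.imread('pics/w3.png'),6)
pts=np.array([(357,232),(433,232),(431,374),(360,374)],np.float32)*.7
q=cv2.cornerSubPix(g,pts.reshape(-1,1,2),(3,3),(-1,-1),(3,50,.01))[:,0]; print((q/.7).round(1).tolist())
P=ray('',q,.029,c)[:,:2]; print(P.round(4).tolist(),np.linalg.norm(np.roll(P,-1,0)-P,axis=1).round(4))
m=P.mean(0); u=(P[2]+P[3]-P[0]-P[1]); u/=np.linalg.norm(u); print('mid',m,'dir',np.degrees(np.arctan2(u[1],u[0])))
s=status.read_state(); A=Ro.from_rotvec(s['ee_rot']).as_matrix()
t=np.r_[m-.04*u,.033]; print('grip',t,'tool mm',A.T@(t-s['ee_pos'])*1e3,'tool x dir',np.degrees(np.arctan2(-A[1,0],-A[0,0])))
E
```

```text
[[355.3999938964844, 231.8000030517578], [433.3999938964844, 231.6999969482422], [430.8999938964844, 373.1000061035156], [357.8999938964844, 373.3999938964844]]
[[0.4646, -0.2807], [0.4823, -0.2242], [0.5978, -0.2594], [0.5795, -0.3185]] [0.0592 0.1207 0.0619 0.1209]
mid [ 0.53102173 -0.270716  ] dir -17.578645858659375
grip [ 0.4928896  -0.25863542  0.033     ] tool mm [ -0.34535543  -2.46326297 212.21746301] tool x dir -17.413127048137863
```

Call:
{"name": "apply_moves", "arguments": {"offset": [[0,-2.3,60],[0,-2.3,120],[0,-2.3,170],[0,-2.3,200],[0,-2.3,212],[0,-2.3,212],[0,-2.3,212]], "dr": [[0,0,0],[0,0,0],[0,0,0],[0,0,0],[0,0,0],[0,0,0],[0,0,0]]}}

```text
clock: 7.75
ee_pos: [0.4934, -0.2602, 0.0347]
ee_rot: [0.478, 3.102, -0.002]
ft_force: [-0.2, -0.4, -0.8]
finger_gap: 0.0851
finger_force: 0.0
```

Call:
{"name": "apply_moves", "arguments": {"offset": [[0,0,0],[0,0,0],[0,0,0],[0,0,0]], "dr": [[0,0,0],[0,0,0],[0,0,0],[0,0,0]], "jaw": 0, "squeeze": 60}}

```text
clock: 8.25
ee_pos: [0.4929, -0.26, 0.035]
ee_rot: [0.478, 3.102, -0.001]
ft_force: [-1.9, 1.3, 6.7]
finger_gap: 0.0587
finger_force: 62.4
```

Call:
{"name": "apply_moves", "arguments": {"offset": [[0,0,-5],[0,0,-20],[0,0,-20]], "dr": [[0,0,0],[0,0,0],[0,0,0]]}}

```text
clock: 8.62
ee_pos: [0.4932, -0.2603, 0.0548]
ee_rot: [0.478, 3.102, -0.002]
ft_force: [0.7, -0.0, -1.9]
finger_gap: 0.0582
finger_force: 64.4
```

```bash
python3 - <<'E'
from h import *
s=status.read_state(); print(s['clock'],s['ee_pos'],s['ee_rot'],s['finger_gap'],s['finger_force'],s['ft_force'],s['ft_torque'])
c=cal('wrist'); np.savez('w4.npz',*c); im=cap('wrist','w4'); d=cap('side','d4')
C=np.zeros((600,800,3),np.uint8); C[:420,:560]=im[:,:,::-1]; b=cv2.resize(d[230:330,290:430,::-1],None,fx=1.7,fy=1.7,interpolation=2); C[:b.shape[0],561:561+b.shape[1]]=b
cv2.imwrite('pics/c4.png',C)
E
```

```text
8.625 [ 0.49316227 -0.26030153  0.05481727] [ 4.78380073e-01  3.10217147e+00 -1.93475087e-03] 0.05820217574741999 64.40876483917236 [ 0.6874653  -0.01503546 -1.9112362 ] [-0.03802396  0.02495022  0.04667896]
```

View pics/c4.png

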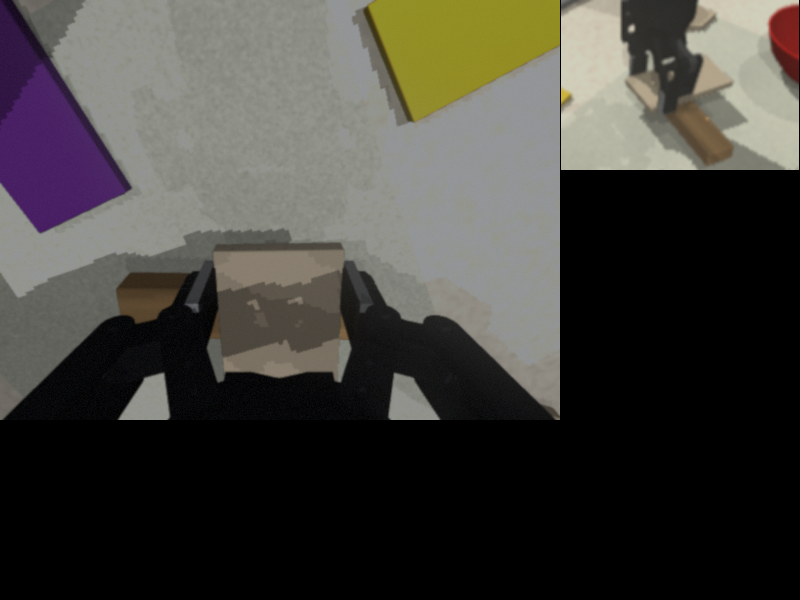

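The tile is held level between the pads, clear of the batten. Its near top edge runs from (215,252) to (343,250). Now I'll check its pose in the hand and work out the transfer.

```bash
python3 - <<'E'
from h import *
from scipy.spatial.transform import Rotation as Ro
z=np.load('w4.npz'); c=tuple(z[k] for k in z.files); im=cv2.imread('pics/w4.png'); g=cv2.cvtColor(im,6)
s=status.read_state(); A=Ro.from_rotvec(s['ee_rot']).as_matrix()
f=cv2.GaussianBlur(g,(0,0),.8).astype(float)
col=f[238:262,[225,250,280,310,335]]; print(col[:, [0,2,4]].astype(int).T.tolist())
q=[(215,251.5),(343.5,250)]; qb=[(215,244.5),(343,243)]
for Z,Q in((.049,q),(.047,q),(.040,qb)):
    P=ray('',Q,Z,c); print(Z,P.round(4).tolist(),np.linalg.norm(P[1]-P[0]).round(4),'tool',((P-s['ee_pos'])@A*1e3).round(1).tolist())
G=np.load('g2.npz'); o=G['o'];th=float(G['th']); print('gauge th deg',np.degrees(th))
E
```

```text
[[91, 92, 93, 93, 93, 87, 77, 68, 66, 67, 68, 71, 79, 94, 109, 116, 118, 118, 118, 118, 118, 118, 118, 119], [91, 91, 90, 87, 81, 75, 71, 71, 72, 72, 74, 81, 95, 112, 122, 126, 127, 128, 128, 128, 128, 128, 128, 128], [143, 139, 132, 121, 101, 83, 75, 73, 74, 75, 80, 91, 106, 115, 118, 119, 119, 119, 119, 119, 119, 119, 118, 118]]
0.049 [[0.4658, -0.2817, 0.049], [0.4826, -0.2262, 0.049]] 0.058 tool [[18.8, -28.9, 4.7], [19.5, 29.1, 4.7]]
0.047 [[0.4666, -0.2825, 0.047], [0.4837, -0.226, 0.047]] 0.0589 tool [[17.7, -29.4, 6.7], [18.5, 29.6, 6.7]]
0.04 [[0.4661, -0.2837, 0.04], [0.4838, -0.2249, 0.04]] 0.0614 tool [[17.9, -30.7, 13.7], [18.7, 30.7, 13.7]]
gauge th deg 2.267579622721989
```

Call:
{"name": "apply_moves", "arguments": {"offset": [[0,0,-30],[0,0,-65],[51.7,309.3,-65],[51.7,309.3,-65],[51.7,309.3,-65],[51.7,309.3,-65],[51.7,309.3,-65],[51.7,309.3,-65],[51.7,309.3,-65],[51.7,309.3,-65],[51.7,309.3,-65],[51.7,309.3,-65]], "dr": [[0,0,0],[0,0,0],[0,0,-5],[0,0,-10],[0,0,-15],[0,0,-19.8],[0,0,-19.8],[0,0,-19.8],[0,0,-19.8],[0,0,-19.8],[0,0,-19.8],[0,0,-19.8]]}}

```text
clock: 10.22
ee_pos: [0.536, 0.0497, 0.1183]
ee_rot: [0.059, -3.141, 0.0]
ft_force: [-0.3, -0.6, -1.2]
finger_gap: 0.058
finger_force: 65.0
```

```bash
cat > st.py <<'E'
from h import *
from scipy.spatial.transform import Rotation as Ro
s=status.read_state(); A=Ro.from_rotvec(s['ee_rot']).as_matrix()
G=np.load('g2.npz'); o=G['o'];th=float(G['th']); R=np.array([[np.cos(th),-np.sin(th)],[np.sin(th),np.cos(th)]])
p=R.T@(s['ee_pos'][:2]-o)
print('t',s['clock'],'TCP gauge mm',(p*1e3).round(2),'z',(s['ee_pos'][2]*1e3).round(2),'yaw err deg',(np.degrees(np.arctan2(-A[1,0],-A[0,0])-th)).round(2),'tilt',A[2].round(4),'F gauge',(R.T@s['ft_force'][:2]).round(1),s['ft_force'][2].round(1),'gap',s['finger_gap'].round(4),'ff',s['finger_force'].round(1))
E
python3 st.py
python3 - <<'E'
from h import *
c=cal('wrist'); np.savez('w5.npz',*c); im=cap('wrist','w5'); d=cap('scene','s5')
C=np.zeros((600,800,3),np.uint8); C[:420,:560]=im[:,:,::-1]; b=cv2.resize(d[180:300,190:330,::-1],None,fx=1.7,fy=1.7,interpolation=2); C[:b.shape[0],561:561+b.shape[1]]=b
cv2.imwrite('pics/c5.png',C)
E
```

```text
Traceback (most recent call last):
  File "st.py", line 6, in <module>
    print('t',s['clock'],'TCP gauge mm',(p*1e3).round(2),'z',(s['ee_pos'][2]*1e3).round(2),'yaw err deg',(np.degrees(np.arctan2(-A[1,0],-A[0,0])-th)).round(2),'tilt',A[2].round(4),'F gauge',(R.T@s['ft_force'][:2]).round(1),s['ft_force'][2].round(1),'gap',s['finger_gap'].round(4),'ff',s['finger_force'].round(1))
                                                                                                                                                                                                                                                               ^^^^^^^^^^^^^^^^^^^^^
AttributeError: 'float' object has no attribute 'round'
```

View pics/c5.png

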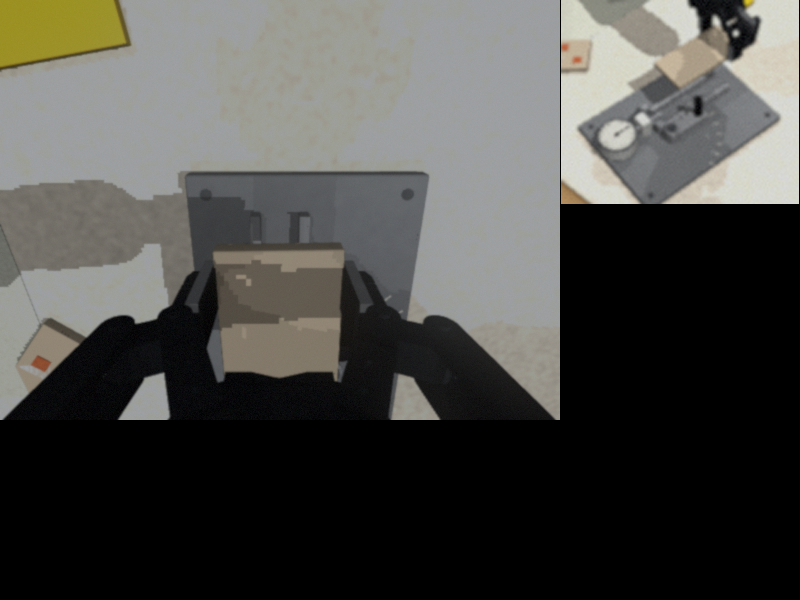

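The tile sits unchanged in the hand (near edge still at row 251), square over the gauge, and the strip ends show at (255,215) and (303,215). Next I'll descend.

```bash
sed -i "s/s=status.read_state();/s={k:np.asarray(v) for k,v in status.read_state().items()};/" st.py; python3 st.py
```

```text
t 10.325 TCP gauge mm [-92.4   -0.53] z 118.35 yaw err deg -0.07 tilt [-1.e-04  0.e+00 -1.e+00] F gauge [0.1 0.4] -1.9 gap 0.0581 ff 65.0
```

Descend 75.5 mm so that the tile lies on the strips (TCP z about 42 mm), slowly at the end.

Call:
{"name": "apply_moves", "arguments": {"offset": [[0,0,40],[0,0,62],[0,0,70],[0,0,73],[0,0,75.5],[0,0,75.5],[0,0,75.5]], "dr": [[0,0,0],[0,0,0],[0,0,0],[0,0,0],[0,0,0],[0,0,0],[0,0,0]]}}

```text
clock: 11.2
ee_pos: [0.5364, 0.0503, 0.0435]
ee_rot: [-0.062, 3.14, -0.001]
ft_force: [-0.8, -5.4, 1.2]
finger_gap: 0.0582
finger_force: 65.2
```

```bash
python3 st.py
```

```text
t 11.2 TCP gauge mm [-92.06  -0.33] z 43.47 yaw err deg -0.02 tilt [-1.1e-03 -6.0e-04 -1.0e+00] F gauge [-1.1 -5.4] 1.2 gap 0.0582 ff 65.2
```

Call:
{"name": "apply_moves", "arguments": {"offset": [[0,-1,0],[0,-1,1],[0,-1,1]], "dr": [[0,0,0],[0,0,0],[0,0,0]]}}

```text
clock: 11.58
ee_pos: [0.5367, 0.0501, 0.0424]
ee_rot: [-0.062, 3.14, 0.0]
ft_force: [0.5, -2.1, 4.1]
finger_gap: 0.0584
finger_force: 65.6
```

```bash
python3 st.py; python3 - <<'E'
from h import *
d=cap('scene','s6'); e=cap('side','d6')
C=np.zeros((600,800,3),np.uint8); b=cv2.resize(d[185:305,190:330,::-1],None,fx=2.8,fy=2.8,interpolation=2); C[:b.shape[0],:b.shape[1]]=b
b=cv2.resize(e[160:250,220:350,::-1],None,fx=3,fy=3,interpolation=2);C[:b.shape[0],400:400+b.shape[1]]=b
w=eyes.capture('wrist');np.savez('w6.npz',*cal('wrist'));cv2.imwrite('pics/w6.png',w[:,:,::-1]);b=w[140:400,130:480,::-1];C[340:600,:350]=b
cv2.imwrite('pics/c6.png',C)
E
```

```text
t 11.575 TCP gauge mm [-91.83  -0.63] z 42.41 yaw err deg 0.01 tilt [-1.4e-03  1.0e-04 -1.0e+00] F gauge [ 0.4 -2.1] 4.1 gap 0.0584 ff 65.6
```

View pics/c6.png

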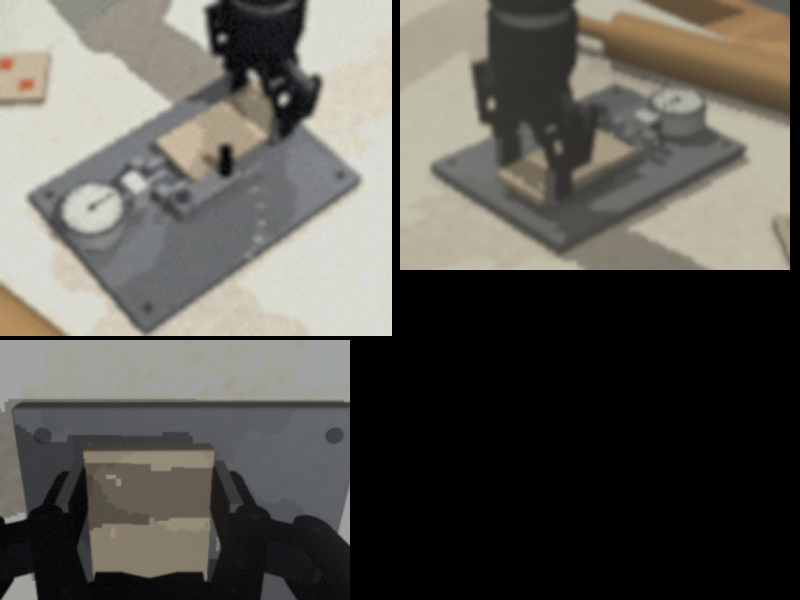

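The tile lies flat on the strips alongside the arm, and the studs and dial are still clear. I'll push in gently, watching the force.

Call:
{"name": "apply_moves", "arguments": {"offset": [[-4,0,0],[-8,0,0],[-11,0,0],[-14,0,0],[-16,0,0],[-16,0,0]], "dr": [[0,0,0],[0,0,0],[0,0,0],[0,0,0],[0,0,0],[0,0,0]]}}

```text
clock: 12.48
ee_pos: [0.5373, 0.0501, 0.0422]
ee_rot: [0.063, -3.114, 0.001]
ft_force: [-26.7, -4.4, 35.3]
finger_gap: 0.0581
finger_force: 68.8
```

```bash
python3 st.py
```

```text
t 12.475 TCP gauge mm [-91.24  -0.61] z 42.16 yaw err deg 0.04 tilt [ 2.700e-02 -1.000e-04 -9.996e-01] F gauge [-26.9  -3.3] 35.3 gap 0.0581 ff 68.8
```

```bash
python3 - <<'E'
from h import *
G=np.load('g2.npz'); o=G['o'];th=float(G['th']); R=np.array([[np.cos(th),-np.sin(th)],[np.sin(th),np.cos(th)]])
gq=np.array([(258,313),(386,432),(155,596),(30,452)])/3+[190,105]
P=ray('scene',gq,.015)[:,:2]; ge=np.array([(-125,-70),(-125,110),(125,110),(125,-70)])/1000
gc,pc=ge.mean(0),P.mean(0); H=(ge-gc).T@(P-pc); t2=np.arctan2(H[0,1]-H[1,0],H[0,0]+H[1,1]); R2=np.array([[np.cos(t2),-np.sin(t2)],[np.sin(t2),np.cos(t2)]]); o2=pc-R2@gc
q=np.array([(157,148),(200,178)])/2.8+[190,185]
print('scene-frame gauge',o2,t2,'tile front in gauge',(ray('scene',q,.036)[:,:2]-o2)@R2*1e3)
d=cap('scene','s7'); e=cap('side','d7'); 
C=np.zeros((600,800,3),np.uint8); b=cv2.resize(d[225:275,205:290,::-1],None,fx=8,fy=8,interpolation=2); C[:b.shape[0],:b.shape[1]]=b
b=cv2.resize(eyes.capture('wrist')[230:385,190:370,::-1],None,fx=1.2,fy=1.2);C[410:410+b.shape[0],:b.shape[1]]=b
b=cv2.resize(e[185:225,255:320,::-1],None,fx=4.5,fy=4.5,interpolation=2);C[410:410+b.shape[0],300:300+b.shape[1]]=b
cv2.imwrite('pics/c7.png',C)
E
```

```text
scene-frame gauge [0.63174899 0.0609002 ] 0.0416774660697492 tile front in gauge [[  9.40285883 -26.04451325]
 [ -0.08919516  25.45428393]]
```

View pics/c7.png

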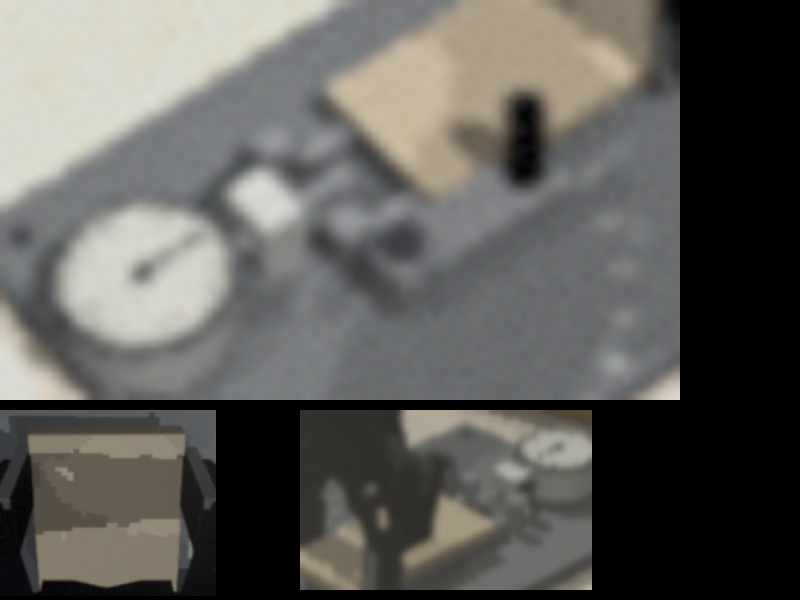

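The tile front is still about 20 mm from the studs, with nothing in front of it. The pitch (0.027 rad) and the 35 N upward force mean the tile or fingertips are jamming down on the gauge. I'll back off, lift about 2 mm and look at the forces.

Call:
{"name": "apply_moves", "arguments": {"offset": [[12,0,0],[16,0,-1],[16,0,-2],[16,0,-2]], "dr": [[0,0,0],[0,0,0],[0,0,0],[0,0,0]]}}

```text
clock: 13.12
ee_pos: [0.5361, 0.05, 0.0433]
ee_rot: [0.062, -3.14, -0.0]
ft_force: [-0.9, -1.2, -1.7]
finger_gap: 0.0581
finger_force: 65.0
```

```bash
python3 st.py
```

```text
t 13.125 TCP gauge mm [-92.38  -0.71] z 43.33 yaw err deg 0.01 tilt [ 1.1e-03  1.0e-04 -1.0e+00] F gauge [-0.9 -1.2] -1.7 gap 0.0581 ff 65.0
```

Call:
{"name": "apply_moves", "arguments": {"offset": [[-3,0,0],[-6,0,0],[-8,0,0],[-8,0,0]], "dr": [[0,0,0],[0,0,0],[0,0,0],[0,0,0]]}}

```text
clock: 13.62
ee_pos: [0.5449, 0.0502, 0.0438]
ee_rot: [-0.062, 3.14, 0.0]
ft_force: [0.5, -2.4, -2.1]
finger_gap: 0.0582
finger_force: 65.0
```

```bash
python3 st.py
```

```text
t 13.625 TCP gauge mm [-83.66  -0.81] z 43.85 yaw err deg -0.0 tilt [-0.001  0.    -1.   ] F gauge [ 0.4 -2.4] -2.1 gap 0.0582 ff 65.0
```

Call:
{"name": "apply_moves", "arguments": {"offset": [[-3,0,0.3],[-6,0,0.5],[-8,0,0.5],[-8,0,0.5]], "dr": [[0,0,0],[0,0,0],[0,0,0],[0,0,0]]}}

```text
clock: 14.12
ee_pos: [0.5508, 0.0504, 0.0429]
ee_rot: [0.062, -3.138, 0.0]
ft_force: [-4.6, -1.7, -0.7]
finger_gap: 0.0584
finger_force: 65.1
```

```bash
python3 st.py
```

```text
t 14.125 TCP gauge mm [-77.74  -0.87] z 42.94 yaw err deg 0.0 tilt [ 0.0027 -0.     -1.    ] F gauge [-4.6 -1.5] -0.7 gap 0.0584 ff 65.1
```

Call:
{"name": "apply_moves", "arguments": {"offset": [[-2,0,0],[-4,0,0],[-5,0,0],[-5,0,0]], "dr": [[0,0,0],[0,0,0],[0,0,0],[0,0,0]]}}

```text
clock: 14.62
ee_pos: [0.5547, 0.0505, 0.0428]
ee_rot: [0.062, -3.136, 0.0]
ft_force: [-6.3, -3.1, -0.9]
finger_gap: 0.0581
finger_force: 65.2
```

```bash
python3 st.py
```

```text
t 14.625 TCP gauge mm [-73.83  -0.89] z 42.77 yaw err deg 0.01 tilt [ 4.6e-03 -1.0e-04 -1.0e+00] F gauge [-6.4 -2.8] -0.9 gap 0.0581 ff 65.2
```

Call:
{"name": "apply_moves", "arguments": {"offset": [[-1.5,0,0],[-3,0,0],[-4,0,0],[-4,0,0]], "dr": [[0,0,0],[0,0,0],[0,0,0],[0,0,0]]}}

```text
clock: 15.12
ee_pos: [0.5571, 0.0506, 0.0427]
ee_rot: [0.062, -3.134, 0.001]
ft_force: [-8.3, -2.8, 2.2]
finger_gap: 0.0581
finger_force: 65.4
```

```bash
python3 st.py
```

```text
t 15.125 TCP gauge mm [-71.39  -0.94] z 42.71 yaw err deg 0.01 tilt [ 7.5e-03 -2.0e-04 -1.0e+00] F gauge [-8.4 -2.5] 2.2 gap 0.0581 ff 65.4
```

Call:
{"name": "apply_moves", "arguments": {"offset": [[-1,0,0],[-2,0,0],[-2,0,0]], "dr": [[0,0,0],[0,0,0],[0,0,0]]}}

```text
clock: 15.5
ee_pos: [0.5583, 0.0506, 0.0427]
ee_rot: [0.062, -3.132, 0.001]
ft_force: [-10.1, -2.6, 3.4]
finger_gap: 0.0585
finger_force: 65.6
```

```bash
python3 st.py
```

```text
t 15.5 TCP gauge mm [-70.21  -0.96] z 42.69 yaw err deg 0.02 tilt [ 8.9e-03 -3.0e-04 -1.0e+00] F gauge [-10.2  -2.2] 3.4 gap 0.0585 ff 65.6
```

Call:
{"name": "apply_moves", "arguments": {"offset": [[-1,0,0],[-2,0,0],[-2,0,0]], "dr": [[0,0,0],[0,0,0],[0,0,0]]}}

```text
clock: 15.88
ee_pos: [0.5585, 0.0506, 0.0427]
ee_rot: [0.062, -3.129, 0.001]
ft_force: [-13.1, -3.5, 7.5]
finger_gap: 0.0582
finger_force: 66.0
```

```bash
python3 st.py; python3 - <<'E'
from h import *
d=cap('scene','s8'); w=eyes.capture('wrist'); np.savez('w8.npz',*cal('wrist')); cv2.imwrite('pics/w8.png',w[:,:,::-1]); e=cap('side','d8')
C=np.zeros((600,800,3),np.uint8); b=cv2.resize(d[225:275,205:290,::-1],None,fx=8,fy=8,interpolation=2); C[:b.shape[0],:b.shape[1]]=b
b=w[220:405,150:420,::-1];C[410:410+b.shape[0],:b.shape[1]]=b
b=cv2.resize(e[185:225,255:345,::-1],None,fx=4.5,fy=4.5,interpolation=2);C[410:410+b.shape[0],300:300+b.shape[1]]=b
cv2.imwrite('pics/c8.png',C)
E
```

```text
t 15.875 TCP gauge mm [-70.02  -0.93] z 42.67 yaw err deg 0.02 tilt [ 1.220e-02 -3.000e-04 -9.999e-01] F gauge [-13.2  -2.9] 7.5 gap 0.0582 ff 66.0
```

View pics/c8.png

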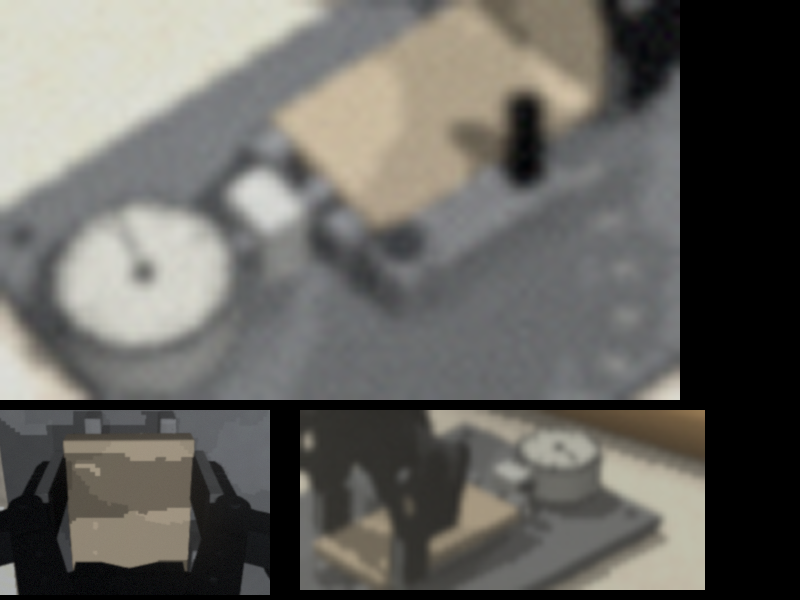

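The tile front now meets the studs: in the scene crop it touches at (300,170) and (370,225), and the needle has swung about 290°, which is roughly 8 mm. In the wrist view the tile is square to the strips. A little more push will give a safe margin on the studs.

Call:
{"name": "apply_moves", "arguments": {"offset": [[-1,0,0],[-2,0,0],[-2.5,0,0],[-2.5,0,0],[-2.5,0,0],[-2.5,0,0]], "dr": [[0,0,0],[0,0,0],[0,0,0],[0,0,0],[0,0,0],[0,0,0]]}}

```text
clock: 16.77
ee_pos: [0.5586, 0.0506, 0.0426]
ee_rot: [0.062, -3.125, 0.001]
ft_force: [-16.9, -2.7, 11.2]
finger_gap: 0.058
finger_force: 66.4
```

```bash
python3 st.py; python3 - <<'E'
from h import *
c=cal('wrist'); w=eyes.capture('wrist')
G=np.load('g2.npz'); o=G['o'];th=float(G['th']); R=np.array([[np.cos(th),-np.sin(th)],[np.sin(th),np.cos(th)]])
f=cv2.GaussianBlur(cv2.cvtColor(w,7),(0,0),.8).astype(float); g=np.abs(np.gradient(f,axis=0))
p=[(x,246+g[246:258,x].argmax()) for x in range(222,340,6)]
Q=(ray('',p,.036,c)[:,:2]-o)@R*1e3; k=np.polyfit(Q[:,1],Q[:,0],1); print('rear edge x at y=0',k[1],'slope',k[0])
print('side corners',(ray('',[(215,251),(343,251)],.036,c)[:,:2]-o)@R*1e3)
E
```

```text
t 16.775 TCP gauge mm [-69.87  -0.93] z 42.63 yaw err deg 0.02 tilt [ 1.650e-02 -3.000e-04 -9.999e-01] F gauge [-17.   -2.1] 11.2 gap 0.058 ff 66.4
rear edge x at y=0 -89.88498401924035 slope -0.009091039273798179
side corners [[-89.27111148 -29.60220284]
 [-89.28705542  28.72677445]]
```

```bash
python3 - <<'E'
from h import *
G=np.load('g2.npz'); o=G['o'];th=float(G['th']); R=np.array([[np.cos(th),-np.sin(th)],[np.sin(th),np.cos(th)]])
K=lambda a:[*(o+R@np.array([.03-.048*np.cos(a),.04+.048*np.sin(a)])),.057]
print('px shift per 0.1 rad',proj('scene',[K(.1)])-proj('scene',[K(0)]))
for n in('s5','s6','s7','s8'):
    g=cv2.cvtColor(cv2.imread(f'pics/{n}.png'),6)[233:252,264:280].astype(float); w=np.clip(60-g,0,None); y,x=np.mgrid[233:252,264:280]
    print(n,(w*x).sum()/w.sum(),(w*y).sum()/w.sum())
E
```

```text
px shift per 0.1 rad [[1.14144024 1.24699557]]
s5 270.2432432432432 242.17364864864865
s6 270.19051262433055 242.49426166794186
s7 270.19908814589667 242.56306990881458
s8 270.17770849571315 242.58924395947
```

The tile is home: its rear edge is at -89.9 mm, it is straight, and the arm still reads square. Handing in while holding it.

```bash
python3 -c "
from workcell import ctrl
print(ctrl.job_done())"; python3 st.py
```

```text
the job is handed in; nothing more can be done
None
the job is handed in; nothing more can be done
```

The job is handed in with the gripper still holding the tile home against both studs (about 17 N of push), the plunger in by about 8 mm and the side arm within about 0.035 rad of square; the judge's verdict was not shown to me.

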